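Load a stick of staples into a bench stapler's spring magazine

TASK

Load the stick of copper-coloured staples into the blue magazine: push the yellow spring follower back with the end of the stick until the stick clears the steel lip at the nose, and lower it flat onto the channel floor behind the lip. Then slide the steel cover rail fully shut over it by its red rib and let go. Work gently, so that the stick is never forced against the magazine with more than 30 N, and leave the other things on the bench where they are.

Things in the scene. Friction and masses are not known exactly. Their poses are not given: they have to be found in the camera images.
- strip_center (a point): centre of the stick of staples, a rigid inverted U of copper and brass wire, 90 mm long (x), 32 wide (y), 28 high (z), 0.15 to 0.3 kg, standing loose on its legs left or right of the magazine; the point is 14 mm above its underside. Ends alike. Grasp it across its width, fingertips at least 12 mm above its underside, or they meet the channel walls when it is seated
- base_plate: dark slotted steel plate under the magazine, fixed to the bench, 280 (x) x 90 (y) x 8 mm; origin at the centre of its underside, z up. The blue magazine is clamped on it, channel along x, centred on y = 0. Where it is clamped lengthwise differs by up to 10 mm either way and is not reported: find it by feel or sight. The marks below are fixed to the plate, for the middle of that range
- nose_mark (a point): middle position of the nose lip's inner face (the magazine may be 10 mm to either side along x), at channel floor height, 14 mm above the bench; axes as the plate's. The channel runs from here to +x: floor flat, walls 36 mm apart, 3 mm thick, 9 mm high, top 2 mm flared. The steel lip is 6 mm high and 6 mm thick (towards -x) and closes the channel's end
- follower_mark (a point): middle position of the resting yellow follower's front face (10 mm either way along x), at channel floor height, 50 mm to +x of the nose mark. The follower is 32 mm wide and 28 mm high above the floor. Pushed to +x it yields 44 mm to a hard stop; spring force to -x 3.6 N at rest, 7.6 N at the stop. The stick is 90 mm: it clears the lip after 40 mm of push
- rib_mark (a point): middle position of the centre of the red rib on the cover when the cover is SHUT (10 mm either way), 59 mm above the bench; open, the rib is farther to +x by the value of joint cover. The rib, to push or grip the cover by, is 46 mm long (x), 14 wide (y), 22 high (48 to 70 mm above the bench). The cover is 98 mm long, 48 wide, its top 48 mm above the bench
- cover (a joint): steel cover rail, a U-shaped hood sliding along the magazine: 0 m = shut over the stick (hard stop at the nose), growing towards +x of the plate; starts 0.11 to 0.13 open, clear of the loading space; stays where left, friction about 2.5 N. Its ceiling is 31 mm above the channel floor: it passes over a seated stick and jams on one that is not
- tape: yellow roll of tape lying flat, 102 mm across, 24 mm high, origin at the centre of its underside; a bystander, it stands on the side of the magazine where the stick is not
- tin: open green tin, 75 mm across, 94 mm high, origin at the centre of its underside; a bystander
- pliers: pliers with red and blue handles lying flat, 170 mm long, 16 mm high; a bystander
There are look-alikes about, which are no part of the job. Of the things that look like the part that bears strip_center, the largest one is meant.

How it is judged:
By the outcome, as a careful person would: the job done as asked, in the order asked, and still so for the second after the job is handed in, with the robot touching nothing.
It also fails if it takes over 64 s, if anything falls off the work surface, if the arm or the gripper's body presses on something with over 40 N, if the wrist force passes 120 N, or if a joint passes its speed limit or range.

ROBOT

A 6-joint arm with a two-finger parallel gripper is mounted at the origin on a cart in front of the work surface, level with it; the furniture and walls round the work are solid. World frame = base frame: x ahead of the robot, y to its left, z up, the work surface at z = 0. Lengths are in m, angles in rad, forces in N, time in s.
With the tool pointing down it reaches from about 0.35 to 0.975 m from the base axis. Payload 4.9 kg.
Tool frame: the origin (TCP) lies on the centre line of the jaws, within the pads' length; the fingertips stand 17 mm ahead of it and the grasp point (between the pads) lies 2 mm behind it (ctrl.tcp_to_tips is the x of the fingertips in the tool frame, in m); x points along the fingers, z is the direction in which the jaws open and shut, and the axes are right-handed (so a half turn about x gives the same grasp; the last joint's range is limited). The gripper opens to 85 mm and grips with 20 to 120 N. Pads are 22 mm wide; open, the fingers measure 114 mm over their backs; the gripper's body (76 mm by 85 mm) begins 54 mm behind the grasp point. The pads swing forward as they close: fully open they stand 13 mm farther back than shut.
Start: joints at [1.129, 0.053, 1.613, -0, 1.476, -0.119], TCP at [0.198, 0.593, 0.248] pointing down, gripper open.
Joint ranges: [-3.01, 3.01], [-1.01, 2.22], [0.06, 2.58], [-1.02, 4.17], [0.09, 2.62], [-3.14, 3.14]. Speed limits (rad/s): [2.57, 2.57, 3.14, 3.14, 3.14, 3.14].

INTERFACE

Orientations are given as a rotation vector (axis times angle).
In Python, from station import ctrl, cams, finder gives the robot as it stands.
- The arm moves only by the tool step_arm, never from a script. Its argument "moves" is a list of rows, each a list of 3 entries, a list of its own where there are three numbers: the shift along the tool's x, y, z in cm, then the turn, a rotation vector about the tool's x, y, z in degrees, then the opening, from 0 (shut) to 1 (fully open). A call has exactly 10 rows; each row is the pose to reach, as a shift and turn from the pose measured when the call began, along the tool's axes at that moment; what a row does not reach only later rows make up. A row lasts 1/12 s, in which the tool goes at most 41.7 mm and 7.16 degrees, less where a joint would pass 70% of its speed; a pose out of reach is approached as far as the arm can. A call with a gripper value outside its range is refused whole. The fingers move at their own pace and stop on an object; "grip_force" is the grip in N (left out, the last holds). Time passes only in rows, so rows that repeat a pose let the fingers close, or fill a call up. It gives the time, the measured TCP pose, the force and the opening at its end, in the units of the state.
- ctrl.get_obs(): the state, without advancing time (a new reading comes with each control period).
- cams.get_image(name): name is "scene" or "top" or "wrist"; returns a dict with "pixels" (400x640x3 uint8, blue, green, red), "fx", "fy", "cx", "cy" (pixels), "position" and "attitude" of the camera in the world. Camera axes: x right, y up, looking along -z (the intrinsics and any distortion apply to the point x, -y, -z); pixel columns grow to the right and rows downward; lengths in m; the calibration is good to about 2 mm. A picture is of the moment at which its call begins. There is no depth.
- ctrl.finish_job(): hands the job in, once; it reports no verdict.
Trained networks look in the newest picture that a camera, given by its name, has taken for a name from the list of things; names that differ only in an ending like _2 or _b are one class to them, and where a whole thing is asked for, a point or a joint stands for the part that bears it (a point fixed in the world has none). Each returns a list of dicts, best first, with "conf" (0 to 1); they miss things now and then, are a little off and sometimes report something else, mostly with a low value. They report only what shows in the picture. A call takes as long as a camera call. They do not tell look-alikes from the thing itself.
- finder.find_in(camera, name): "at" ([column, row] in pixels, amid what is visible of it).
- finder.regions_of(camera, name): "region" (400x640 bool, what is visible of it) and "at" ([column, row] in pixels, amid what is visible of it).
- finder.tip_of(camera, name): "at" ([column, row] in pixels: a listed point, or the origin of a listed thing).
The state is a dict: "t": time; "q": joint angles; "dq": joint speeds; "effort": joint torques, N m; "tool_pos": TCP position; "tool_rot": TCP orientation; "contact_force": force on the tool from outside, world axes, zero at the start; "wrist_torque": the same for the moment, N m; "opening": finger opening in m.
Only numpy, scipy, OpenCV 4.12 (cv2) and the standard library are available. Lean on these libraries where they do the work, as an engineer would, in place of code of your own. Each camera call takes 0.05 s, during which the arm holds its last target. There are 200 camera calls.

## Working session

There is one attempt and no reset: what is moved stays moved. The work goes in short steps, Python scripts to look and compute and a tool call to move; the robot and the scene stay as the last step left them, time stands still between calls to the robot, and variables do not carry over. Pictures are saved under pics/ and viewed, on a budget of 15 in all, crops included, one or two more only if the job needs it, and the job is handed in when it is done.

Besides the shell and the picture viewer there is one more tool, called by a JSON object that holds its "op" and its "data", one argument or row to a line. step_arm: Moves the arm, as the interface text tells. Its arguments: {"type":"object","properties":{"moves":{"type":"array"},"grip_force":{"type":"number"}},"required":["moves"]}

```bash
ls; mkdir -p pics; cat > h.py <<'E'
import numpy as np, cv2
from scipy.spatial.transform import Rotation as R
from station import ctrl, cams, finder
def att(im):
    a=np.array(im["attitude"],float)
    return a if a.shape==(3,3) else (R.from_rotvec(a).as_matrix() if a.size==3 else R.from_quat(a).as_matrix())
def ray(im,px):
    d=np.array([(px[0]-im["cx"])/im["fx"],-(px[1]-im["cy"])/im["fy"],-1.]); return np.array(im["position"]),att(im)@d
def onz(im,px,z):
    p,d=ray(im,px); return p+d*(z-p[2])/d[2]
def proj(im,P):
    v=att(im).T@(np.array(P)-im["position"]); return [im["cx"]-im["fx"]*v[0]/v[2], im["cy"]+im["fy"]*v[1]/v[2]]
E
python3 - <<'E'
from h import *
print(ctrl.get_obs())
for c in ("top","scene"):
    im=cams.get_image(c); cv2.imwrite(f"pics/{c}1.png",im["pixels"]); print({k:v for k,v in im.items() if k!="pixels"})
    for n,z in (("strip_center",.014),("base_plate",0),("nose_mark",.014),("follower_mark",.014),("rib_mark",.059),("tape",0),("tin",0),("pliers",0.008)):
        for f in (finder.tip_of,):
            for r in f(c,n)[:4]: print(c,n,round(r["conf"],2),np.round(r["at"]),onz(im,r["at"],z).round(3))
E
```

```text
pics
{'t': 0.0, 'q': array([ 1.12898377e+00,  5.33338769e-02,  1.61429838e+00, -4.27972342e-06,
        1.47599076e+00, -1.19002014e-01]), 'dq': array([ 0.00045549,  0.00025982, -0.00095422,  0.00029362,  0.00114343,
        0.00115886]), 'effort': array([-8.65181737e-04, -3.93684196e+01, -3.70174563e+01, -2.20606521e-04,
        6.90620931e-03, -1.85398108e-06]), 'tool_pos': array([0.19801938, 0.59218123, 0.24707461]), 'tool_rot': array([-0.96926247,  1.34661883,  0.96762815]), 'contact_force': array([-0.21113764, -0.12806016, -0.23417851]), 'wrist_torque': array([-0.03167044, -0.04380393,  0.00599113]), 'opening': 0.08575864977107418}
{'fx': 385.0106312497895, 'fy': 385.0106312497895, 'cx': 313.47869067644586, 'cy': 191.96547634071882, 'position': array([0.33271326, 0.00553059, 1.13951341]), 'attitude': array([ 0.13127753, -0.12460381, -1.54419227])}
top strip_center 0.65 [430. 218.] [ 0.448 -0.33   0.014]
top strip_center 0.6 [412. 252.] [ 0.35  -0.277  0.014]
top strip_center 0.56 [273. 188.] [0.526 0.133 0.014]
top strip_center 0.54 [418. 186.] [ 0.544 -0.299  0.014]
top base_pl
[... 618 characters left out ...]
.04334098, -0.594894  ,  0.96456044]), 'attitude': array([ 0.70303668, -0.27087931, -0.71380623])}
scene strip_center 0.91 [354. 326.] [ 0.346 -0.275  0.014]
scene strip_center 0.85 [403. 314.] [ 0.446 -0.329  0.014]
scene strip_center 0.64 [456. 273.] [ 0.624 -0.344  0.014]
scene strip_center 0.61 [418. 279.] [ 0.544 -0.293  0.014]
scene base_plate 0.72 [325. 208.] [0.544 0.031 0.   ]
scene nose_mark 0.71 [295. 193.] [0.513 0.12  0.014]
scene follower_mark 0.72 [310. 194.] [0.54  0.088 0.014]
scene rib_mark 0.7 [311. 187.] [0.533 0.074 0.059]
scene tape 0.57 [236. 179.] [0.433 0.288 0.   ]
scene tin 0.92 [300. 143.] [ 0.675  0.284 -0.   ]
scene pliers 0.74 [454. 273.] [ 0.622 -0.339  0.008]
```

```bash
python3 - <<'E'
import cv2,numpy as np
a=cv2.imread("pics/top1.png")[100:290,180:480]; b=cv2.imread("pics/scene1.png")[110:380,200:500]
a=cv2.resize(a,(800,507)); cv2.imwrite("pics/a1.png",a)
cv2.imwrite("pics/b1.png",cv2.resize(b,(660,594)))
E
```

```text
(no output)
```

View pics/a1.png

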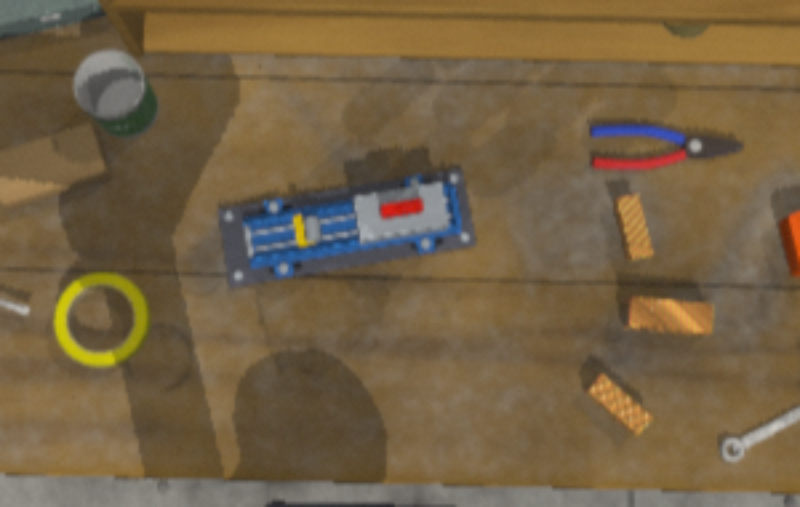

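View pics/b1.png

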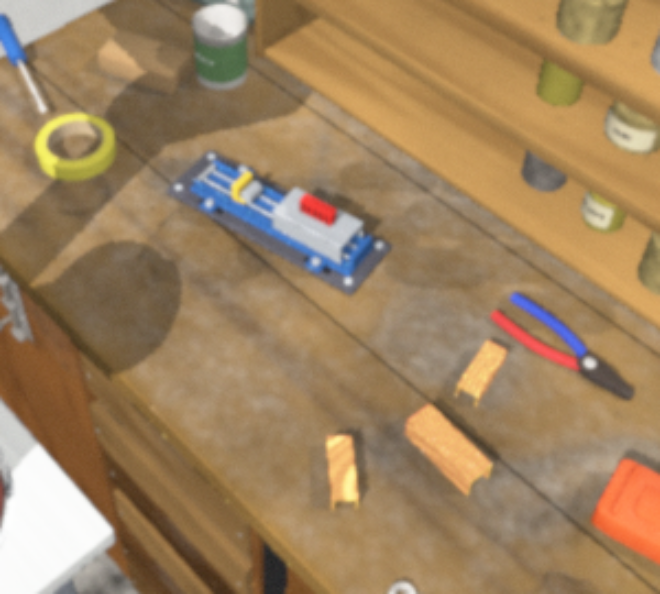

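Candidates for the stick in the top picture: the large one at (430,218), and the small look-alikes at (412,252) and (418,186). By "largest", I take (430,218), at about (0.45, -0.33). Next come yaw angles and a close crop.

```bash
cat >> h.py <<'E'
def rect(im,region,z):
    m=region.astype(np.uint8); c=max(cv2.findContours(m,0,2)[0],key=cv2.contourArea)[:,0]
    P=np.array([onz(im,p,z)[:2] for p in c]); (x,y),s,a=cv2.minAreaRect((P*1000).astype(np.float32))
    a=a if s[0]>s[1] else a+90
    return np.round([x,y,max(s),min(s),(a+90)%180-90],1)
E
python3 - <<'E'
from h import *
for c in ("top","scene"):
    im=cams.get_image(c)
    for n,z in (("strip_center",.028),("base_plate",0.008),("cover",.048)):
        for r in finder.regions_of(c,n)[:4]: print(c,n,round(r["conf"],2),np.round(r["at"]),rect(im,r["region"],z))
cv2.imwrite("pics/c1.png",cv2.resize(im["pixels"][255:345,330:470],None,fx=5,fy=5,interpolation=cv2.INTER_CUBIC))
w=cams.get_image("wrist"); o=ctrl.get_obs(); T=R.from_rotvec(o["tool_rot"]).as_matrix()
print(T.round(3)); print("cam in tool",T.T@(w["position"]-o["tool_pos"]),(T.T@att(w)).round(3),w["fx"])
E
```

```text
top strip_center 0.72 [412. 251.] [ 350.9 -271.6   75.4   30.8   49.6]
top strip_center 0.69 [432. 216.] [ 448.1 -329.    86.7   34.5   88.1]
top strip_center 0.69 [415. 187.] [ 545.5 -290.9   69.6   30.1   12.9]
top base_plate 0.77 [311. 183.] [543.   25.1 277.6  89.5 -78.8]
top cover 0.98 [332. 177.] [552.  -35.   98.9  53.4 -79.8]
scene strip_center 0.9 [422. 274.] [ 538.6 -296.5   77.2   28.7   14.9]
scene strip_center 0.79 [354. 323.] [ 347.6 -275.    70.3   26.2   49.2]
scene strip_center 0.65 [403. 312.] [ 442.4 -329.9   92.5   43.4   85.7]
scene base_plate 0.79 [326. 208.] [545.5  25.  283.8 108.5 -79. ]
scene cover 0.72 [345. 213.] [544.  -38.6 107.   70.3 -78.6]
[[-0.    -0.948  0.317]
 [-0.     0.317  0.948]
 [-1.    -0.    -0.   ]]
cam in tool [-0.12424518  0.08364869 -0.00087505] [[ 0.001  0.324 -0.946]
 [-0.001  0.946  0.324]
 [ 1.     0.001  0.001]] 333.7567643262533
```

View pics/c1.png

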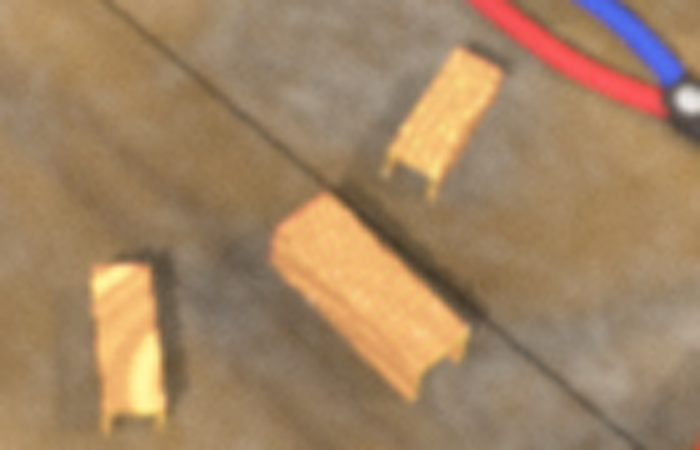

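The crop confirms it: the large stick sits in the middle (scene px ~(403,314)), with a smaller one on each side. I'll head there via a waypoint.

{"op": "step_arm", "data": {
  "moves": [
    [[0,-30,-30],[40,0,0],1],
    [[0,-30,-30],[40,0,0],1],
    [[0,-30,-30],[40,0,0],1],
    [[0,-30,-30],[40,0,0],1],
    [[0,-30,-30],[40,0,0],1],
    [[0,-30,-30],[40,0,0],1],
    [[0,-30,-30],[40,0,0],1],
    [[0,-30,-30],[40,0,0],1],
    [[0,-30,-30],[40,0,0],1],
    [[0,-30,-30],[40,0,0],1]
  ]
}}

```text
t: 2.18
tool_pos: [0.3846, 0.218, 0.2487]
tool_rot: [-0.431, 1.526, 0.431]
contact_force: [0.7, -0.4, -1.4]
opening: 0.085
```

```bash
cat >> h.py <<'E'
def go(p,ang):
    "world target TCP p, tool-z heading ang (deg), tool straight down -> shift cm, turn deg"
    o=ctrl.get_obs(); T=R.from_rotvec(o["tool_rot"]).as_matrix(); a=np.radians(ang)
    z=np.array([np.cos(a),np.sin(a),0]); x=np.array([0,0,-1.]); G=np.array([x,np.cross(z,x),z]).T
    print("t",round(o["t"],2),"pos",o["tool_pos"].round(4),"open",round(o["opening"],4),"F",o["contact_force"].round(1),
      "hdg",np.degrees(np.arctan2(T[1,2],T[0,2])).round(2),"tilt",(T[:2,0]).round(4))
    print("SHIFT",(T.T@(np.array(p)-o["tool_pos"])*100).round(2),"TURN",np.degrees(R.from_matrix(T.T@G).as_rotvec()).round(2))
E
python3 -c "
from h import *
go([.448,-.329,.20],-2)"
```

```text
t 2.18 pos [0.3846 0.218  0.2487] open 0.085 F [ 0.7 -0.4 -1.4] hdg 31.53 tilt [0.0012 0.0004]
SHIFT [  4.85 -49.94 -23.21] TURN [ 3.353e+01  7.000e-02 -1.000e-02]
```

{"op": "step_arm", "data": {
  "moves": [
    [[5,-50,-23.2],[33.5,0,0],1],
    [[5,-50,-23.2],[33.5,0,0],1],
    [[5,-50,-23.2],[33.5,0,0],1],
    [[5,-50,-23.2],[33.5,0,0],1],
    [[5,-50,-23.2],[33.5,0,0],1],
    [[5,-50,-23.2],[33.5,0,0],1],
    [[5,-50,-23.2],[33.5,0,0],1],
    [[5,-50,-23.2],[33.5,0,0],1],
    [[5,-50,-23.2],[33.5,0,0],1],
    [[5,-50,-23.2],[33.5,0,0],1]
  ]
}}

```text
t: 3.02
tool_pos: [0.4321, -0.1947, 0.2111]
tool_rot: [0.028, 1.568, -0.028]
contact_force: [0.6, 0.5, -0.1]
opening: 0.0852
```

```bash
python3 -c "
from h import *
im=cams.get_image('wrist')
for r in finder.regions_of('wrist','strip_center')[:4]: print(round(r['conf'],2),np.round(r['at']),rect(im,r['region'],.028))
for r in finder.tip_of('wrist','strip_center')[:4]: print('tip',round(r['conf'],2),np.round(r['at']),onz(im,r['at'],.014).round(4))
cv2.imwrite('pics/w1.png',im['pixels'])
go([.448,-.329,.10],-2)"
```

```text
0.95 [436. 258.] [ 540.7 -284.2   69.3   35.5   12.9]
0.84 [254. 248.] [ 354.2 -267.1   75.7   26.9   49.7]
0.68 [347. 292.] [ 447.4 -321.9  103.    34.6   85.7]
tip 0.87 [434. 259.] [ 0.5437 -0.2924  0.014 ]
tip 0.86 [258. 245.] [ 0.3548 -0.2686  0.014 ]
tip 0.57 [346. 290.] [ 0.4481 -0.3279  0.014 ]
t 3.17 pos [ 0.432  -0.1947  0.2105] open 0.0852 F [-0.1  0.4 -0.6] hdg -2.24 tilt [0.0002 0.0012]
SHIFT [ 11.04 -13.37   2.13] TURN [-0.24  0.01 -0.07]
```

{"op": "step_arm", "data": {
  "moves": [
    [[9,-13.4,1.6],[0,0,0],1],
    [[9,-13.4,1.6],[0,0,0],1],
    [[9,-13.4,1.6],[0,0,0],1],
    [[9,-13.4,1.6],[0,0,0],1],
    [[9,-13.4,1.6],[0,0,0],1],
    [[9,-13.4,1.6],[0,0,0],1],
    [[9,-13.4,1.6],[0,0,0],1],
    [[9,-13.4,1.6],[0,0,0],1],
    [[9,-13.4,1.6],[0,0,0],1],
    [[9,-13.4,1.6],[0,0,0],1]
  ]
}}

```text
t: 4.0
tool_pos: [0.4435, -0.3285, 0.1219]
tool_rot: [0.029, 1.568, -0.03]
contact_force: [-0.0, 1.0, 1.0]
opening: 0.0854
```

```bash
python3 -c "
from h import *
im=cams.get_image('wrist')
for r in finder.regions_of('wrist','strip_center')[:1]: print(round(r['conf'],2),np.round(r['at']),rect(im,r['region'],.028))
for r in finder.tip_of('wrist','strip_center')[:2]: print('tip',round(r['conf'],2),np.round(r['at']),onz(im,r['at'],.014).round(4))
p=im['pixels'].copy()
for y in (-.374,-.284):
  for x in (.432,.464): cv2.circle(p,tuple(int(v) for v in proj(im,[x,y,.028])),2,(255,0,0),-1)
cv2.imwrite('pics/w2.png',p)
go([.448,-.329,.04],-2)"
```

```text
0.9 [193. 132.] [ 356.9 -272.5   71.4   27.9   49.6]
tip 0.8 [469. 152.] [ 0.5435 -0.293   0.014 ]
tip 0.65 [333. 207.] [ 0.4471 -0.3299  0.014 ]
t 4.15 pos [ 0.4431 -0.3288  0.1212] open 0.0855 F [-0.7  0.8 -0.4] hdg -2.2 tilt [0.0012 0.0003]
SHIFT [ 8.12 -0.01  0.48] TURN [-0.2   0.07 -0.02]
```

View pics/w2.png

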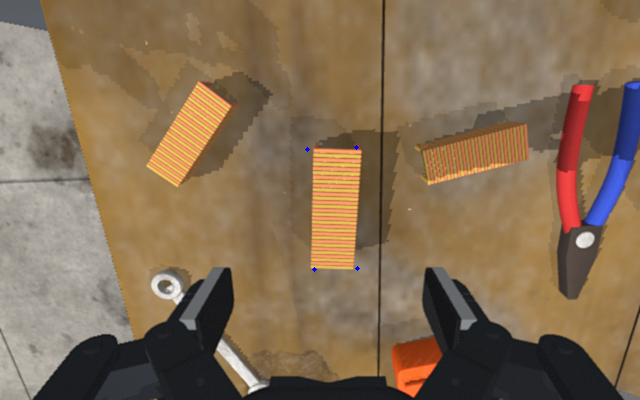

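The stick's edges in the wrist picture run from (314–361,150) to (311–355,268), so it is turned about 3.5° further than assumed and sits about 1 mm to +x. I'll descend partly with the jaws a little narrower.

{"op": "step_arm", "data": {
  "moves": [
    [[6.1,0,0.6],[1.2,0,0],0.7],
    [[6.1,0,0.6],[1.2,0,0],0.7],
    [[6.1,0,0.6],[1.2,0,0],0.7],
    [[6.1,0,0.6],[1.2,0,0],0.7],
    [[6.1,0,0.6],[1.2,0,0],0.7],
    [[6.1,0,0.6],[1.2,0,0],0.7],
    [[6.1,0,0.6],[1.2,0,0],0.7],
    [[6.1,0,0.6],[1.2,0,0],0.7],
    [[6.1,0,0.6],[1.2,0,0],0.7],
    [[6.1,0,0.6],[1.2,0,0],0.7]
  ]
}}

```text
t: 4.98
tool_pos: [0.4493, -0.3292, 0.0608]
tool_rot: [0.046, 1.568, -0.047]
contact_force: [-0.0, -0.6, 0.4]
opening: 0.0601
```

```bash
python3 -c "
from h import *
im=cams.get_image('wrist'); cv2.imwrite('pics/w3.png',im['pixels']); print(ctrl.tcp_to_tips)
go([.449,-.329,.031],-3.4)"
```

```text
0.017
t 5.03 pos [ 0.4492 -0.3291  0.0605] open 0.0599 F [-0.7  0.4 -0.2] hdg -3.4 tilt [ 0.0015 -0.0001]
SHIFT [ 2.95  0.01 -0.03] TURN [-0.    0.09  0.  ]
```

View pics/w3.png

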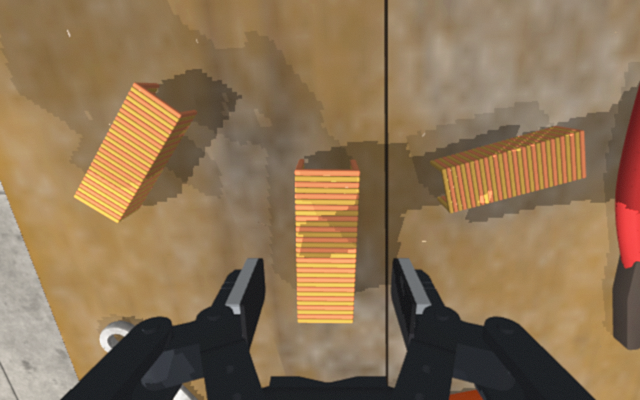

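The stick (columns 297–357) is centred between the jaws (262–393). I'll descend and grip.

{"op": "step_arm", "data": {
  "moves": [
    [[1.5,0,0],[0,0,0],0.7],
    [[2.8,0,0],[0,0,0],0.7],
    [[2.8,0,0],[0,0,0],0.7],
    [[2.8,0,0],[0,0,0],0.7],
    [[2.8,0,0],[0,0,0],0.2],
    [[2.8,0,0],[0,0,0],0.2],
    [[2.8,0,0],[0,0,0],0.2],
    [[2.8,0,0],[0,0,0],0.2],
    [[2.8,0,0],[0,0,0],0.2],
    [[2.8,0,0],[0,0,0],0.2]
  ],
  "grip_force": 50
}}

```text
t: 5.87
tool_pos: [0.4498, -0.3297, 0.0334]
tool_rot: [0.046, 1.567, -0.048]
contact_force: [-0.5, -0.0, 3.1]
opening: 0.0304
```

```bash
python3 -c "
from h import *
im=cams.get_image('wrist'); cv2.imwrite('pics/w4.png',im['pixels'])
go([.449,-.329,.15],-3.4)"
```

```text
t 5.92 pos [ 0.4498 -0.3297  0.0334] open 0.0306 F [0.  0.5 4.1] hdg -3.4 tilt [ 0.0028 -0.0013]
SHIFT [-11.66   0.05  -0.05] TURN [-0.    0.16  0.07]
```

```bash
python3 -c "
from h import *
go([.545,.02,.17],11)"
```

```text
t 5.92 pos [ 0.4498 -0.3297  0.0334] open 0.0306 F [0.  0.5 4.1] hdg -3.4 tilt [ 0.0028 -0.0013]
SHIFT [-13.68  35.45   7.47] TURN [-14.4    0.15   0.09]
```

{"op": "step_arm", "data": {
  "moves": [
    [[-1.5,0,0],[0,0,0],0.2],
    [[-4.5,0,0],[0,0,0],0.2],
    [[-8,1,0],[0,0,0],0.2],
    [[-11,4,1],[-2,0,0],0.2],
    [[-13.7,7,2],[-5,0,0],0.2],
    [[-13.7,11,3],[-8,0,0],0.2],
    [[-13.7,15,4],[-11,0,0],0.2],
    [[-13.7,19,5],[-14.4,0,0],0.2],
    [[-13.7,23,6],[-14.4,0,0],0.2],
    [[-13.7,27,7],[-14.4,0,0],0.2]
  ]
}}

```text
t: 6.75
tool_pos: [0.5347, -0.0619, 0.1693]
tool_rot: [-0.151, 1.564, 0.15]
contact_force: [0.8, -1.4, -1.2]
opening: 0.0307
```

```bash
python3 -c "
from h import *
go([.545,.02,.17],11)"
```

```text
t 6.75 pos [ 0.5347 -0.0619  0.1693] open 0.0307 F [ 0.8 -1.4 -1.2] hdg 10.99 tilt [ 0.0013 -0.0009]
SHIFT [-0.08  7.85  2.57] TURN [-0.01  0.06  0.07]
```

{"op": "step_arm", "data": {
  "moves": [
    [[0,4,1.2],[0,0,0],0.2],
    [[0,7.8,2.6],[0,0,0],0.2],
    [[0,7.8,2.6],[0,0,0],0.2],
    [[0,7.8,2.6],[0,0,0],0.2],
    [[0,7.8,2.6],[0,0,0],0.2],
    [[0,7.8,2.6],[0,0,0],0.2],
    [[0,7.8,2.6],[0,0,0],0.2],
    [[0,7.8,2.6],[0,0,0],0.2],
    [[0,7.8,2.6],[0,0,0],0.2],
    [[0,7.8,2.6],[0,0,0],0.2]
  ]
}}

```text
t: 7.58
tool_pos: [0.5454, 0.0189, 0.1693]
tool_rot: [-0.15, 1.564, 0.149]
contact_force: [1.2, 0.8, -2.4]
opening: 0.0304
```

```bash
python3 -c "
from h import *
im=cams.get_image('wrist'); cv2.imwrite('pics/w5.png',im['pixels'])
for n,z in (('nose_mark',.014),('follower_mark',.014),('rib_mark',.059)):
  for r in finder.tip_of('wrist',n)[:2]: print(n,round(r['conf'],2),np.round(r['at']),onz(im,r['at'],z).round(4))
for r in finder.regions_of('wrist','base_plate')[:1]: print(round(r['conf'],2),rect(im,r['region'],.008))
go([.545,.02,.17],11); print(im['position'])"
```

```text
nose_mark 0.61 [324.  47.] [0.521  0.1276 0.014 ]
nose_mark 0.35 [327. 265.] [ 0.5587 -0.0572  0.014 ]
follower_mark 0.94 [319. 114.] [0.5261 0.0782 0.014 ]
rib_mark 0.7 [322. 113.] [0.5291 0.0825 0.059 ]
rib_mark 0.5 [330. 263.] [ 0.5558 -0.0297  0.059 ]
0.77 [534.4  55.2 212.8  89.  -78.9]
t 7.83 pos [0.5454 0.0195 0.1693] open 0.0307 F [-0.6 -0.2 -1.7] hdg 10.99 tilt [ 0.0014 -0.0009]
SHIFT [-0.07  0.05 -0.03] TURN [-0.01  0.07  0.07]
[0.5292329  0.10042055 0.29342518]
```

View pics/w5.png

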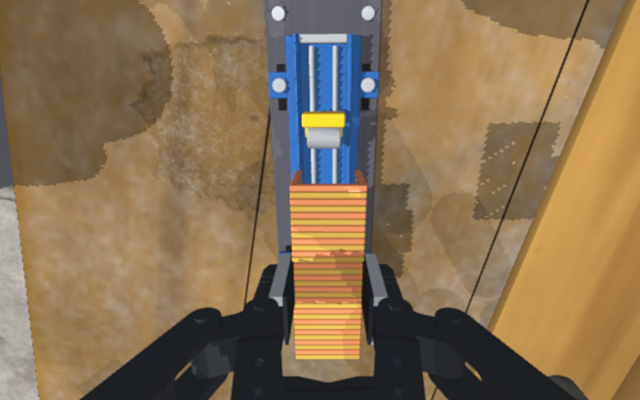

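The lip's inner edge is at about (324,42), the follower's front top edge at (323,113), and the plate's rails are at columns 266–382. I'll compute these in world coordinates.

```bash
python3 -c "
from h import *
im=cams.get_image('wrist'); p=im['pixels']
A=[('lip in',(323.5,42),.020),('lip L',(300,38),.020),('lip R',(347,38),.020),('fol',(323,113),.042),('folL',(302,113),.042),('folR',(344.5,113),.042),('screw TL',(278,13),.01),('screwTR',(368,13),.01),('c L',(279,85),.02),('cR',(368,85),.02)]
for n,a,z in A: print(n,onz(im,a,z).round(4))
# edges of blue along rows
hsv=cv2.cvtColor(p,cv2.COLOR_BGR2HSV)
m=((hsv[...,0]>100)&(hsv[...,0]<118)&(hsv[...,1]>140)).astype(np.uint8)
for r in (52,60,68,108,130,150,165,175):
  x=np.where(m[r,240:400])[0]+240
  l,q=onz(im,(x.min(),r),.023),onz(im,(x.max()+1,r),.023); print(r,x.min(),x.max(),((l+q)/2)[:2].round(4),np.linalg.norm(l-q).round(4))
cv2.imwrite('pics/w5c.png',cv2.resize(p[20:190,250:400],None,fx=4,fy=3.5,interpolation=cv2.INTER_CUBIC))
"
```

```text
lip in [0.5202 0.1309 0.02  ]
lip L [0.5026 0.1302 0.02  ]
lip R [0.5368 0.1368 0.02  ]
fol [0.5293 0.0821 0.042 ]
folL [0.5143 0.0792 0.042 ]
folR [0.5447 0.0851 0.042 ]
screw TL [0.4826 0.1449 0.01  ]
screwTR [0.5491 0.1577 0.01  ]
c L [0.492  0.0946 0.02  ]
cR [0.5596 0.1077 0.02  ]
52 286 360 [0.5216 0.1239] 0.0557
60 287 359 [0.5226 0.1185] 0.0546
68 287 359 [0.5236 0.1131] 0.055
108 288 358 [0.529  0.0845] 0.0555
130 289 357 [0.5322 0.0678] 0.0551
150 290 357 [0.5355 0.0522] 0.0554
165 291 357 [0.5383 0.04  ] 0.0554
175 291 353 [0.5382 0.0313] 0.0526
```

View pics/w5c.png

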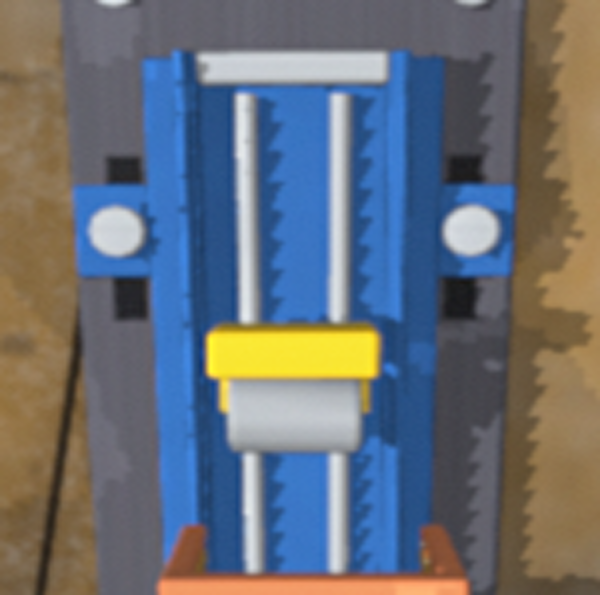

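The crop shows a clean channel, with the lip at rows 35–44 and the follower front at row 112. Next I'll get the stick's pose in the hand from the same view.

```bash
python3 -c "
from h import *
im=cams.get_image('wrist'); o=ctrl.get_obs(); T=R.from_rotvec(o['tool_rot']).as_matrix(); zt=o['tool_pos'][2]-.0334+.028
for a in ((290.5,184.5),(366.5,184.5),(295,358),(360,358)): print((T.T@(onz(im,a,zt)-o['tool_pos'])).round(4))
e=np.array([np.cos(np.radians(-79)),np.sin(np.radians(-79))])
lip=onz(im,(323.4,44),.020); fol=onz(im,(323.3,112),.042); print(lip,fol,(fol-lip)[:2]@e)
"
```

```text
[ 0.0053  0.0455 -0.0154]
[0.0054 0.0455 0.0152]
[ 0.0054 -0.0429 -0.0165]
[ 0.0055 -0.043   0.0153]
[0.52037248 0.1295693  0.02      ] [0.52938703 0.08291739 0.042     ] 0.04751484222278976
```

```bash
python3 -c "
from h import *
go([.5193,.1368,.0605],11)"
```

```text
t 7.93 pos [0.5454 0.0196 0.1692] open 0.0306 F [-0.6  0.  -2.4] hdg 11.0 tilt [ 0.0012 -0.0009]
SHIFT [10.86 12.01 -0.33] TURN [-0.    0.06  0.07]
```

{"op": "step_arm", "data": {
  "moves": [
    [[0,4,-0.1],[0,0,0],0.2],
    [[0,8,-0.2],[0,0,0],0.2],
    [[2,11,-0.3],[0,0,0],0.2],
    [[5,12,-0.3],[0,0,0],0.2],
    [[7,12,-0.3],[0,0,0],0.2],
    [[9,12,-0.3],[0,0,0],0.2],
    [[10.4,12,-0.3],[0,0,0],0.2],
    [[10.8,12,-0.3],[0,0,0],0.2],
    [[10.8,12,-0.3],[0,0,0],0.2],
    [[10.8,12,-0.3],[0,0,0],0.2]
  ]
}}

```text
t: 8.77
tool_pos: [0.5202, 0.1368, 0.0618]
tool_rot: [-0.151, 1.563, 0.15]
contact_force: [-0.2, 0.1, -2.0]
opening: 0.0308
```

```bash
python3 -c "
from h import *
go([.5193,.1368,.0605],11)
im=cams.get_image('scene'); cv2.imwrite('pics/s2.png',cv2.resize(im['pixels'][130:270,220:420],(800,560),interpolation=cv2.INTER_CUBIC))"
```

```text
t 8.77 pos [0.5202 0.1368 0.0618] open 0.0308 F [-0.2  0.1 -2. ] hdg 10.99 tilt [ 0.0022 -0.0008]
SHIFT [ 0.13  0.02 -0.09] TURN [-0.01  0.11  0.07]
```

View pics/s2.png

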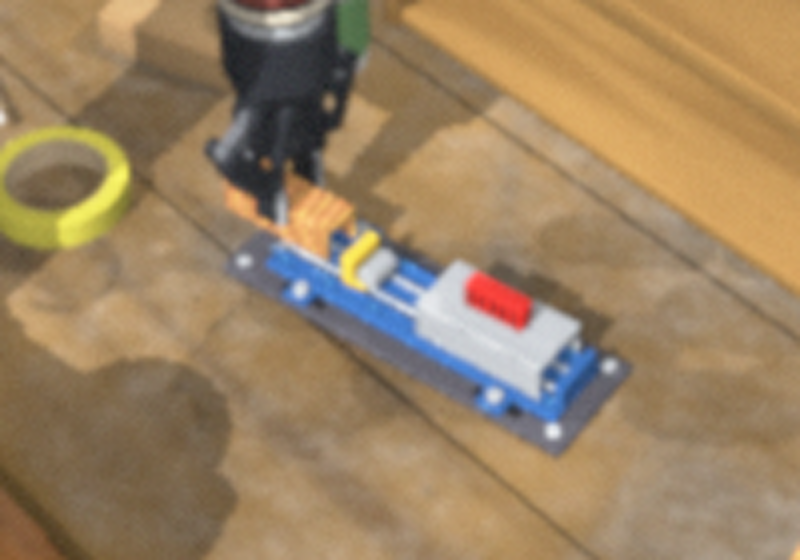

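The scene view shows the stick lined up, with its end just short of the yellow follower. I'll advance slowly until it touches.

{"op": "step_arm", "data": {
  "moves": [
    [[0.1,-0.2,-0.1],[0,0,0],0.2],
    [[0.1,-0.3,-0.1],[0,0,0],0.2],
    [[0.1,-0.4,-0.1],[0,0,0],0.2],
    [[0.1,-0.5,-0.1],[0,0,0],0.2],
    [[0.1,-0.6,-0.1],[0,0,0],0.2],
    [[0.1,-0.7,-0.1],[0,0,0],0.2],
    [[0.1,-0.8,-0.1],[0,0,0],0.2],
    [[0.1,-0.8,-0.1],[0,0,0],0.2],
    [[0.1,-0.8,-0.1],[0,0,0],0.2],
    [[0.1,-0.8,-0.1],[0,0,0],0.2]
  ]
}}

```text
t: 9.65
tool_pos: [0.5213, 0.1288, 0.0614]
tool_rot: [-0.151, 1.562, 0.15]
contact_force: [0.5, 0.1, -1.6]
opening: 0.0305
```

```bash
python3 -c "
from h import *
go([.5193,.1368,.0605],11)"
```

```text
t 9.65 pos [0.5213 0.1288 0.0614] open 0.0305 F [ 0.5  0.1 -1.6] hdg 10.99 tilt [ 0.0035 -0.0006]
SHIFT [ 0.09  0.83 -0.04] TURN [-0.01  0.19  0.07]
```

{"op": "step_arm", "data": {
  "moves": [
    [[0,-0.1,0],[0,0,0],0.2],
    [[0,-0.15,0],[0,0,0],0.2],
    [[0,-0.2,0],[0,0,0],0.2],
    [[0,-0.2,0],[0,0,0],0.2],
    [[0,-0.2,0],[0,0,0],0.2],
    [[0,-0.2,0],[0,0,0],0.2],
    [[0,-0.2,0],[0,0,0],0.2],
    [[0,-0.2,0],[0,0,0],0.2],
    [[0,-0.2,0],[0,0,0],0.2],
    [[0,-0.2,0],[0,0,0],0.2]
  ]
}}

```text
t: 10.48
tool_pos: [0.5216, 0.1268, 0.0614]
tool_rot: [-0.151, 1.562, 0.15]
contact_force: [0.0, 0.3, -2.0]
opening: 0.0305
```

{"op": "step_arm", "data": {
  "moves": [
    [[0,-0.1,0],[0,0,0],0.2],
    [[0,-0.15,0],[0,0,0],0.2],
    [[0,-0.2,0],[0,0,0],0.2],
    [[0,-0.2,0],[0,0,0],0.2],
    [[0,-0.2,0],[0,0,0],0.2],
    [[0,-0.2,0],[0,0,0],0.2],
    [[0,-0.2,0],[0,0,0],0.2],
    [[0,-0.2,0],[0,0,0],0.2],
    [[0,-0.2,0],[0,0,0],0.2],
    [[0,-0.2,0],[0,0,0],0.2]
  ]
}}

```text
t: 11.32
tool_pos: [0.522, 0.1249, 0.0615]
tool_rot: [-0.151, 1.562, 0.15]
contact_force: [-1.2, 4.4, -1.2]
opening: 0.0308
```

Contact: 4.4 N at TCP y≈0.125, in line with the camera estimate. I'll push 41 mm from here, about 42 mm in total.

{"op": "step_arm", "data": {
  "moves": [
    [[0,-0.3,0],[0,0.2,0],0.2],
    [[0,-0.8,0],[0,0.2,0],0.2],
    [[0,-1.3,0],[0,0.2,0],0.2],
    [[0,-1.8,0],[0,0.2,0],0.2],
    [[0,-2.3,-0.03],[0,0.2,0],0.2],
    [[0,-2.8,-0.03],[0,0.2,0],0.2],
    [[0,-3.2,-0.03],[0,0.2,0],0.2],
    [[0,-3.5,-0.03],[0,0.2,0],0.2],
    [[0,-3.7,-0.03],[0,0.2,0],0.2],
    [[0,-3.8,-0.03],[0,0.2,0],0.2]
  ]
}}

```text
t: 12.15
tool_pos: [0.5293, 0.0877, 0.0617]
tool_rot: [-0.15, 1.565, 0.151]
contact_force: [-1.0, 8.2, -1.0]
opening: 0.0303
```

```bash
python3 -c "
from h import *
go([.5293,.0846,.0604],11)
im=cams.get_image('wrist'); cv2.imwrite('pics/w6.png',im['pixels'][0:400,160:500])
o=ctrl.get_obs(); T=R.from_rotvec(o['tool_rot']).as_matrix()
hsv=cv2.cvtColor(im['pixels'],cv2.COLOR_BGR2HSV)
"
```

```text
t 12.15 pos [0.5293 0.0877 0.0617] open 0.0303 F [-1.   8.2 -1. ] hdg 10.96 tilt [0.0007 0.0007]
SHIFT [ 0.13 -0.31 -0.06] TURN [-0.04  0.05 -0.03]
```

View pics/w6.png

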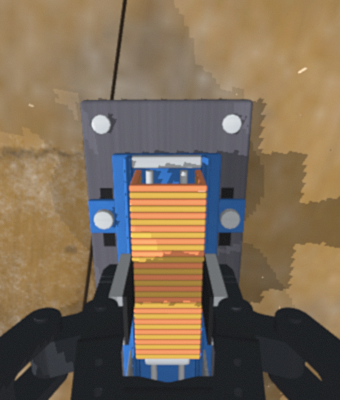

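The stick is centred between the walls, with its nose end at crop row 185 and the lip at rows 157–167. The last 3 mm go in gently.

{"op": "step_arm", "data": {
  "moves": [
    [[0,-0.1,-0.04],[0,0,0],0.2],
    [[0,-0.15,-0.04],[0,0,0],0.2],
    [[0,-0.2,-0.04],[0,0,0],0.2],
    [[0,-0.25,-0.04],[0,0,0],0.2],
    [[0,-0.3,-0.04],[0,0,0],0.2],
    [[0,-0.3,-0.04],[0,0,0],0.2],
    [[0,-0.3,-0.04],[0,0,0],0.2],
    [[0,-0.3,-0.04],[0,0,0],0.2],
    [[0,-0.3,-0.04],[0,0,0],0.2],
    [[0,-0.3,-0.04],[0,0,0],0.2]
  ]
}}

```text
t: 13.03
tool_pos: [0.5298, 0.0851, 0.0618]
tool_rot: [-0.148, 1.564, 0.152]
contact_force: [-0.4, 7.3, -2.0]
opening: 0.0302
```

```bash
python3 -c "
from h import *
go([.5293,.0846,.0474],11)
im=cams.get_image('wrist'); cv2.imwrite('pics/w7.png',cv2.resize(im['pixels'][140:220,270:390],None,fx=6,fy=6,interpolation=cv2.INTER_CUBIC))
for i in range(3): cams.get_image('wrist'); print(ctrl.get_obs()['contact_force'].round(1))
for s,z in ((0,.02),(2,.0281),(2,.0561),(0,.0281)):
  b=np.array([.52488,.10624])+(s-25)*.001*np.array([.191,-.982]); print(s,z,np.round(proj(im,[*b,z]),1))
T=R.from_rotvec(ctrl.get_obs()['tool_rot']).as_matrix();P=ctrl.get_obs()['tool_pos']
print('strip nose top/bot', [np.round(proj(im,P+T@np.array([d,.0462,0])),1) for d in (.0054,.0334)])
"
```

```text
t 13.03 pos [0.5298 0.0851 0.0618] open 0.0302 F [-0.4  7.3 -2. ] hdg 10.94 tilt [0.0015 0.0024]
SHIFT [ 1.44 -0.04 -0.06] TURN [-0.06  0.11 -0.12]
[ 0.8  7.  -1.9]
[ 0.   6.9 -0.6]
[ 0.7  7.5 -0.9]
0 0.02 [326.8 162.3]
2 0.0281 [326.8 170. ]
2 0.0561 [326.7 186.2]
0 0.0281 [326.8 165.9]
strip nose top/bot [array([328.8, 183. ]), array([328.6, 167.1])]
```

View pics/w7.png

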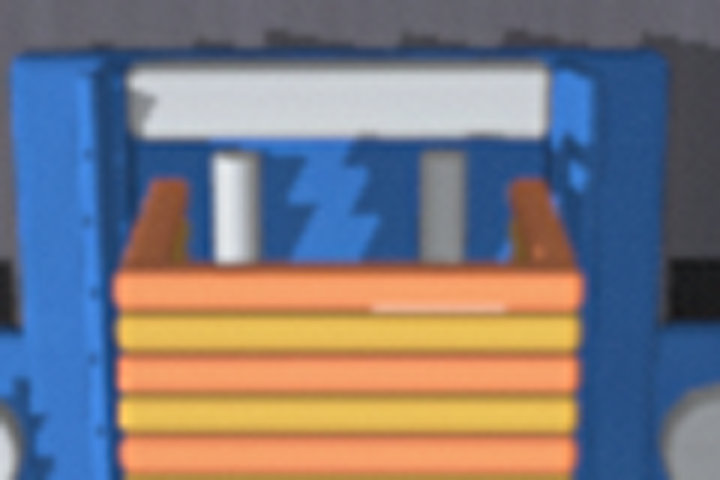

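The leg ends (row 170) are about 1–1.7 mm past the lip's inner face (row 163, allowing for parallax), and the stick is about 0.9 mm to the right of the channel centre. I'll nudge both while lowering partway.

{"op": "step_arm", "data": {
  "moves": [
    [[0,-0.08,-0.12],[0,0,0],0.2],
    [[0,-0.1,-0.12],[0,0,0],0.2],
    [[0.1,-0.1,-0.12],[0,0,0],0.2],
    [[0.2,-0.1,-0.12],[0,0,0],0.2],
    [[0.3,-0.1,-0.12],[0,0,0],0.2],
    [[0.4,-0.1,-0.12],[0,0,0],0.2],
    [[0.5,-0.1,-0.12],[0,0,0],0.2],
    [[0.6,-0.1,-0.12],[0,0,0],0.2],
    [[0.7,-0.1,-0.12],[0,0,0],0.2],
    [[0.7,-0.1,-0.12],[0,0,0],0.2]
  ]
}}

```text
t: 14.07
tool_pos: [0.5295, 0.0843, 0.0554]
tool_rot: [-0.147, 1.562, 0.153]
contact_force: [-0.8, 7.8, 1.6]
opening: 0.0306
```

```bash
python3 -c "
from h import *
go([.5291,.0838,.0474],11)"
```

```text
t 14.07 pos [0.5295 0.0843 0.0554] open 0.0306 F [-0.8  7.8  1.6] hdg 10.93 tilt [0.0029 0.004 ]
SHIFT [ 0.8  -0.04 -0.05] TURN [-0.07  0.21 -0.19]
```

{"op": "step_arm", "data": {
  "moves": [
    [[0.05,-0.05,-0.08],[0,0.2,-0.3],0.2],
    [[0.1,-0.05,-0.08],[0,0.2,-0.3],0.2],
    [[0.15,-0.05,-0.08],[0,0.2,-0.3],0.2],
    [[0.2,-0.05,-0.08],[0,0.2,-0.3],0.2],
    [[0.25,-0.05,-0.08],[0,0.2,-0.3],0.2],
    [[0.3,-0.05,-0.08],[0,0.2,-0.3],0.2],
    [[0.35,-0.05,-0.08],[0,0.2,-0.3],0.2],
    [[0.4,-0.05,-0.08],[0,0.2,-0.3],0.2],
    [[0.45,-0.05,-0.08],[0,0.2,-0.3],0.2],
    [[0.5,-0.05,-0.08],[0,0.2,-0.3],0.2]
  ]
}}

```text
t: 14.9
tool_pos: [0.5293, 0.0841, 0.051]
tool_rot: [-0.15, 1.564, 0.149]
contact_force: [-1.2, 8.6, 1.0]
opening: 0.0306
```

```bash
python3 -c "
from h import *
go([.5291,.0838,.0474],11)"
```

```text
t 14.9 pos [0.5293 0.0841 0.051 ] open 0.0306 F [-1.2  8.6  1. ] hdg 10.91 tilt [ 0.0014 -0.0001]
SHIFT [ 0.36 -0.02 -0.03] TURN [-0.09  0.08  0.02]
```

No vertical load with the underside below the lip's top, so it has cleared. I'll lower it the rest of the way to the floor.

{"op": "step_arm", "data": {
  "moves": [
    [[0.05,0,-0.03],[0,0,0],0.2],
    [[0.1,0,-0.03],[0,0,0],0.2],
    [[0.15,0,-0.03],[0,0,0],0.2],
    [[0.2,0,-0.03],[0,0,0],0.2],
    [[0.25,0,-0.03],[0,0,0],0.2],
    [[0.3,0,-0.03],[0,0,0],0.2],
    [[0.35,0,-0.03],[0,0,0],0.2],
    [[0.4,0,-0.03],[0,0,0],0.2],
    [[0.4,0,-0.03],[0,0,0],0.2],
    [[0.4,0,-0.03],[0,0,0],0.2]
  ]
}}

```text
t: 15.73
tool_pos: [0.5294, 0.0844, 0.0475]
tool_rot: [-0.148, 1.563, 0.15]
contact_force: [-1.5, 7.7, 0.6]
opening: 0.0303
```

```bash
python3 -c "
from h import *
go([.5291,.0838,.0474],11)"
```

```text
t 15.73 pos [0.5294 0.0844 0.0475] open 0.0303 F [-1.5  7.7  0.6] hdg 10.9 tilt [0.002  0.0015]
SHIFT [ 0.01 -0.05 -0.04] TURN [-0.1   0.13 -0.06]
```

{"op": "step_arm", "data": {
  "moves": [
    [[0.03,0,0],[0,0.1,-0.1],0.2],
    [[0.06,0,0],[0,0.1,-0.1],0.2],
    [[0.09,0,0],[0,0.1,-0.1],0.2],
    [[0.12,0,0],[0,0.1,-0.1],0.2],
    [[0.15,0,0],[0,0.1,-0.1],0.2],
    [[0.15,0,0],[0,0.1,-0.1],0.2],
    [[0.15,0,0],[0,0.1,-0.1],0.2],
    [[0.15,0,0],[0,0.1,-0.1],0.2],
    [[0.15,0,0],[0,0.1,-0.1],0.2],
    [[0.15,0,0],[0,0.1,-0.1],0.2]
  ]
}}

```text
t: 16.57
tool_pos: [0.5295, 0.0847, 0.0474]
tool_rot: [-0.148, 1.566, 0.15]
contact_force: [-6.4, 6.1, 7.5]
opening: 0.0308
```

```bash
python3 -c "
from h import *
go([.5291,.0838,.0474],11)
im=cams.get_image('wrist'); cv2.imwrite('pics/w8.png',cv2.resize(im['pixels'][110:220,250:410],None,fx=5,fy=5,interpolation=cv2.INTER_CUBIC))"
```

```text
t 16.57 pos [0.5295 0.0847 0.0474] open 0.0308 F [-6.4  6.1  7.5] hdg 10.88 tilt [-0.0001  0.0008]
SHIFT [ 0.   -0.08 -0.06] TURN [-0.12  0.   -0.05]
```

View pics/w8.png

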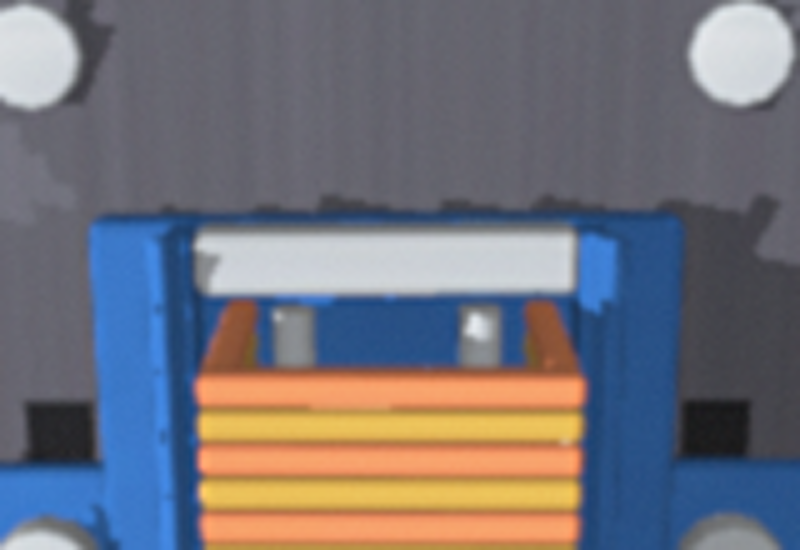

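The stick is on the floor (7.5 N of floor reaction) with its end behind the lip. I'll ease it toward the lip, release and lift.

{"op": "step_arm", "data": {
  "moves": [
    [[-0.05,0.05,0],[0,0,0],0.2],
    [[-0.05,0.1,0],[0,0,0],0.2],
    [[-0.05,0.15,0],[0,0,0],0.2],
    [[-0.05,0.15,0],[0,0,0],0.35],
    [[-0.05,0.15,0],[0,0,0],0.6],
    [[-0.05,0.15,0],[0,0,0],0.8],
    [[-0.05,0.15,0],[0,0,0],0.8],
    [[-0.05,0.15,0],[0,0,0],0.8],
    [[-1.5,0.15,0],[0,0,0],0.8],
    [[-4,0.15,0],[0,0,0],0.8]
  ]
}}

```text
t: 17.45
tool_pos: [0.5268, 0.0856, 0.0847]
tool_rot: [-0.149, 1.572, 0.149]
contact_force: [0.2, -0.2, -0.6]
opening: 0.0687
```

```bash
python3 -c "
from h import *
go([.556,-.03,.17],11)
im=cams.get_image('wrist'); cv2.imwrite('pics/w9.png',im['pixels'])
for c in ('top','scene'):
  im=cams.get_image(c)
  hsv=cv2.cvtColor(im['pixels'],cv2.COLOR_BGR2HSV); q=[int(v) for v in proj(im,[.553,-.035,.07])]
  m=(((hsv[...,0]<6)|(hsv[...,0]>172))&(hsv[...,1]>170)&(hsv[...,2]>90)).astype(np.uint8); k=np.zeros_like(m); k[q[1]-25:q[1]+25,q[0]-25:q[0]+25]=1
  print(c,rect(im,(m&k)>0,.070))
  for r in finder.find_in(c,'cover')[:2]: print(r['at'],r['conf'])
"
```

```text
t 17.45 pos [0.5268 0.0856 0.0847] open 0.0687 F [ 0.2 -0.2 -0.6] hdg 10.86 tilt [-0.0068 -0.0001]
SHIFT [ -8.55 -11.89   0.63] TURN [-0.14 -0.38 -0.07]
top [551.2 -33.8  41.4  12.6 -80.4]
[332.2, 175.5] 0.97
scene [546.7 -39.1  44.2  21.8 -77.3]
[343.2, 213.1] 0.94
```

{"op": "step_arm", "data": {
  "moves": [
    [[-3,0,0.1],[0,0,0],0.8],
    [[-5,-1,0.2],[0,-0.3,0],0.8],
    [[-5,-4,0.3],[0,-0.3,0],0.8],
    [[-5,-8,0.3],[0,-0.3,0],0.8],
    [[-5,-11.9,0.3],[0,-0.3,0],0.8],
    [[-5,-11.9,0.3],[0,-0.3,0],0.8],
    [[-5,-11.9,0.3],[0,-0.3,0],0.8],
    [[-5,-11.9,0.3],[0,-0.3,0],0.8],
    [[-5,-11.9,0.3],[0,-0.3,0],0.8],
    [[-5,-11.9,0.3],[0,-0.3,0],0.8]
  ]
}}

```text
t: 18.53
tool_pos: [0.5541, -0.0292, 0.1365]
tool_rot: [-0.149, 1.561, 0.151]
contact_force: [0.7, 0.5, 0.4]
opening: 0.0682
```

```bash
python3 -c "
from h import *
im=cams.get_image('wrist'); cv2.imwrite('pics/w10.png',im['pixels'][:,140:540])
hsv=cv2.cvtColor(im['pixels'],cv2.COLOR_BGR2HSV)
m=(((hsv[...,0]<4)|(hsv[...,0]>172))&(hsv[...,1]>190)&(hsv[...,2]>90)).astype(np.uint8); m[:, :230]=0; m[:,430:]=0
r=rect(im,m>0,.070); print(r)
go([r[0]/1000,r[1]/1000,.072],11)"
```

```text
[551.4 -29.7  47.9  12.8 -78.7]
t 18.58 pos [ 0.5542 -0.0292  0.1367] open 0.0687 F [-0.6 -0.1 -0.3] hdg 10.97 tilt [0.0044 0.0017]
SHIFT [ 6.47  0.   -0.32] TURN [-0.03  0.26 -0.05]
```

View pics/w10.png

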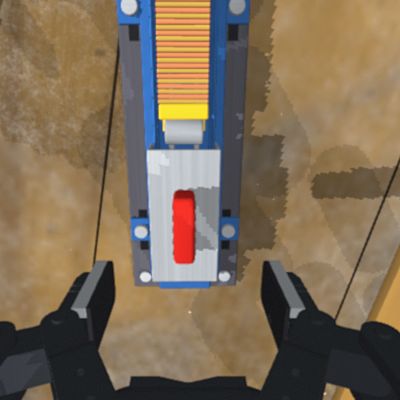

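The stick sits flat against the follower (crop rows 0–105), and the red rib is at (184,227). I'll descend on the rib and grip it.

{"op": "step_arm", "data": {
  "moves": [
    [[2,-0.2,-0.3],[0,0.2,0],0.6],
    [[4,-0.2,-0.3],[0,0.2,0],0.6],
    [[5.5,-0.2,-0.3],[0,0.2,0],0.6],
    [[6.3,-0.2,-0.3],[0,0.2,0],0.6],
    [[6.3,-0.2,-0.3],[0,0.2,0],0.6],
    [[6.3,-0.2,-0.3],[0,0.2,0],0.3],
    [[6.3,-0.2,-0.3],[0,0.2,0],0.1],
    [[6.3,-0.2,-0.3],[0,0.2,0],0],
    [[6.3,-0.2,-0.3],[0,0.2,0],0],
    [[6.3,-0.2,-0.3],[0,0.2,0],0]
  ],
  "grip_force": 25
}}

```text
t: 19.42
tool_pos: [0.5524, -0.0318, 0.0752]
tool_rot: [-0.15, 1.564, 0.151]
contact_force: [-4.3, -0.3, 5.5]
opening: 0.0134
```

{"op": "step_arm", "data": {
  "moves": [
    [[0,0,0],[0,0,0],0],
    [[0,0,0],[0,0,0],0],
    [[0,0.2,0],[0,0,0],0],
    [[0,0.6,0],[0,0,0],0],
    [[0,1,0],[0,0,0],0],
    [[0,1.4,0],[0,0,0],0],
    [[0,1.8,0],[0,0,0],0],
    [[0,2.2,0],[0,0,0],0],
    [[0,2.6,0],[0,0,0],0],
    [[0,3,0],[0,0,0],0]
  ]
}}

```text
t: 20.25
tool_pos: [0.5465, -0.002, 0.0753]
tool_rot: [-0.15, 1.564, 0.151]
contact_force: [-2.0, -2.9, 1.0]
opening: 0.0133
```

```bash
python3 -c "
from h import *
y=.052; go([.5226+(.1185-y)*.1945,y,.072],11)"
```

```text
t 20.25 pos [ 0.5465 -0.002   0.0753] open 0.0133 F [-2.  -2.9  1. ] hdg 11.0 tilt [0.0013 0.0004]
SHIFT [ 0.33  5.51 -0.04] TURN [-0.    0.08 -0.01]
```

The cover is sliding at about 3 N. I'll continue.

{"op": "step_arm", "data": {
  "moves": [
    [[0,0.5,0],[0,0,0],0],
    [[0,1.1,0],[0,0,0],0],
    [[0,1.8,0],[0,0,0],0],
    [[0,2.5,0],[0,0,0],0],
    [[0,3.2,0],[0,0,0],0],
    [[0,3.9,0],[0,0,0],0],
    [[0,4.6,0],[0,0,0],0],
    [[0,5.3,0],[0,0,0],0],
    [[0,6,0],[0,0,0],0],
    [[0,6.5,0],[0,0,0],0]
  ]
}}

```text
t: 21.08
tool_pos: [0.5338, 0.0628, 0.0753]
tool_rot: [-0.151, 1.565, 0.151]
contact_force: [-2.3, -3.8, 1.6]
opening: 0.0131
```

{"op": "step_arm", "data": {
  "moves": [
    [[0,0.2,0],[0,0,0],0],
    [[0,0.4,0],[0,0,0],0],
    [[0,0.6,0],[0,0,0],0],
    [[0,0.8,0],[0,0,0],0],
    [[0,1.0,0],[0,0,0],0],
    [[0,1.2,0],[0,0,0],0],
    [[0,1.4,0],[0,0,0],0],
    [[0,1.5,0],[0,0,0],0],
    [[0,1.5,0],[0,0,0],0],
    [[0,1.5,0],[0,0,0],0]
  ]
}}

```text
t: 21.92
tool_pos: [0.5308, 0.0778, 0.0753]
tool_rot: [-0.15, 1.565, 0.152]
contact_force: [-3.0, -2.1, 1.7]
opening: 0.0134
```

```bash
python3 -c "
from h import *
y=.09; go([.5226+(.1185-y)*.1945,y,.072],11)"
```

```text
t 21.92 pos [0.5308 0.0778 0.0753] open 0.0134 F [-3.  -2.1  1.7] hdg 11.02 tilt [0.0007 0.0012]
SHIFT [ 0.33  1.25 -0.03] TURN [ 0.02  0.05 -0.06]
```

{"op": "step_arm", "data": {
  "moves": [
    [[0,0.1,0],[0,0,0],0],
    [[0,0.2,0],[0,0,0],0],
    [[0,0.3,0],[0,0,0],0],
    [[0,0.4,0],[0,0,0],0],
    [[0,0.5,0],[0,0,0],0],
    [[0,0.6,0],[0,0,0],0],
    [[0,0.7,0],[0,0,0],0],
    [[0,0.8,0],[0,0,0],0],
    [[0,0.8,0],[0,0,0],0],
    [[0,0.8,0],[0,0,0],0]
  ]
}}

```text
t: 22.75
tool_pos: [0.5295, 0.0843, 0.0753]
tool_rot: [-0.153, 1.564, 0.15]
contact_force: [-1.5, -7.8, 0.5]
opening: 0.013
```

{"op": "step_arm", "data": {
  "moves": [
    [[0,0.1,0],[0,0,0],0],
    [[0,0.15,0],[0,0,0],0],
    [[0,0.2,0],[0,0,0],0],
    [[0,0.25,0],[0,0,0],0],
    [[0,0.3,0],[0,0,0],0],
    [[0,0.35,0],[0,0,0],0],
    [[0,0.35,0],[0,0,0],0],
    [[0,0.35,0],[0,0,0],0],
    [[0,0.35,0],[0,0,0],0],
    [[0,0.35,0],[0,0,0],0]
  ]
}}

```text
t: 23.58
tool_pos: [0.5295, 0.0845, 0.0754]
tool_rot: [-0.159, 1.564, 0.144]
contact_force: [0.1, -15.1, 0.9]
opening: 0.0131
```

It's at a hard stop after about 118 mm of travel (15 N). I'll back off the load, release and rise.

{"op": "step_arm", "data": {
  "moves": [
    [[0,-0.05,0],[0,0,0],0],
    [[0,-0.05,0],[0,0,0],0.3],
    [[0,-0.05,0],[0,0,0],0.5],
    [[0,-0.05,0],[0,0,0],0.6],
    [[0,-0.05,0],[0,0,0],0.6],
    [[0,-0.05,0],[0,0,0],0.6],
    [[-2,-0.05,0],[0,0,0],0.6],
    [[-5,-0.05,0],[0,0,0],0.6],
    [[-8,-3,0],[0,0,0],0.6],
    [[-10,-6,0],[0,0,0],0.6]
  ]
}}

```text
t: 24.42
tool_pos: [0.5416, 0.0272, 0.1788]
tool_rot: [-0.162, 1.56, 0.147]
contact_force: [1.5, 0.1, 0.7]
opening: 0.0513
```

{"op": "step_arm", "data": {
  "moves": [
    [[-1,-2,0],[0,0,0],0.6],
    [[-2,-3,0],[0,0,0],0.6],
    [[-2,-3,0],[0,0,0],0.6],
    [[-2,-3,0],[0,0,0],0.6],
    [[-2,-3,0],[0,0,0],0.6],
    [[-2,-3,0],[0,0,0],0.6],
    [[-2,-3,0],[0,0,0],0.6],
    [[-2,-3,0],[0,0,0],0.6],
    [[-2,-3,0],[0,0,0],0.6],
    [[-2,-3,0],[0,0,0],0.6]
  ]
}}

```text
t: 25.25
tool_pos: [0.5472, -0.0017, 0.1988]
tool_rot: [-0.162, 1.561, 0.147]
contact_force: [-0.0, -0.3, 0.3]
opening: 0.0512
```

```bash
python3 -c "
from h import *
im=cams.get_image('wrist'); a=im['pixels'][:,180:480]
s=cams.get_image('scene')['pixels'][130:330,200:500]
cv2.imwrite('pics/f.png',np.hstack([a,cv2.resize(s,(500,333))[:,:].copy() if 0 else cv2.copyMakeBorder(cv2.resize(s,(500,333)),0,67,0,0,0)]))
print(ctrl.get_obs()['contact_force'])"
```

```text
[0.09901393 0.10059814 0.22328148]
```

View pics/f.png

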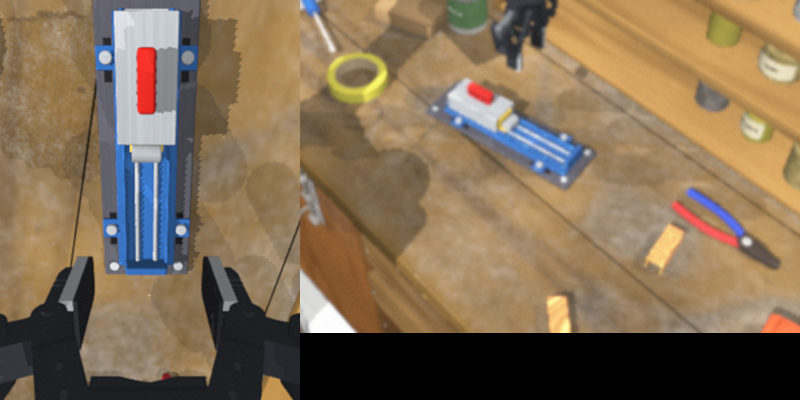

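```bash
python3 -c "
from h import *
im=cams.get_image('wrist'); e=np.array([.191,-.982])
for n,c,r in (('nose edge',326,10),('rear edge',326,144)):
  print(n,'s mm',((onz(im,(c,r),.048)[:2]-[.52488,.10624])@e*1000+25).round(1))
ctrl.finish_job()"
```

```text
nose edge s mm 1.5
rear edge s mm 98.7
the job is handed in; nothing more can be done
```

The stick of staples is in the magazine and the cover is slid shut over it. I handed the job in at about 25 s with the gripper open and clear; no verdict was reported.

- **Stick:** I took the largest of the three copper-coloured sticks. I felt it touch the follower at about 4 N and pushed it back about 42 mm. It then went down behind the lip until the floor pushed back at about 7.5 N. The highest reading with the stick in hand was about 12 N, taken at the end of each move, so a short peak between readings would not show.
- **Cover:** I pulled it shut by the red rib at about 3 N. It stopped hard after about 118 mm, where the start gap was given as 110 to 130 mm, and the force at the stop rose to 15 N.
- **Last checks:** The final picture shows the cover over the stick, with only the follower showing behind it. The cover measures from about 1.5 mm to 98.7 mm past the lip's inner face. The tape, pliers and the two small sticks look to be where they were; only part of the tin was in view.
- **Small disagreement:** By sight, the follower was 47.5 mm from the lip instead of 50 mm. That puts about 2 mm of doubt on the positions along the channel. I judged the cover shut mainly by the hard stop and the length of travel.

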